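# Tag the gas tap, then hold the service cover over its screw holes

### The job

The flow bench's gas box is being closed up: first take the red spring clip from its white holder and clip it upright and well down onto the yellow wing handle of the gas tap, letting go of it. Then pick up the blue cover plate, which has a black handle, and hold it level and still about 15 mm above the open grey box not touching it, turned so that each of its three holes is centred over its threaded hole, for a colleague to start the screws. Finish while still holding the cover there, with the clip still on the tap and the dishes, wash bottle and forceps pot left where they stand.

Things in the scene. Friction and masses are not known exactly. Their poses are not given: they have to be found in the camera images.
- tap: Gas tap fixed to the bench: black pillar 26 mm across, steel foot 50 mm across, brass hub 32 mm across at 56 to 72 mm height, on it an upright yellow wing handle (blade 40 mm long along x, 6 mm thick along y, 72 to 100 mm height) that does not turn. A brass nozzle points to -x at 36 mm height, reaching 58 mm out. Origin: centre of the foot on the bench, z up.
- tap_wing (a point): Middle of the top edge of the tap's wing handle, 100 mm above the bench.
- holder: White block 70 x 50 x 30 mm fixed to the bench, with an upright steel fin on top (40 mm long along x, 6 mm thick along y, from 30 to 54 mm height) on which the clip is parked. Origin: centre of the underside, z up.
- clip: Red sprung clip, 90 mm tall, 80 g, upright: two limbs 20 to 24 mm wide along x, hinged about x 42 mm above the jaw tips. Black jaws point down and close along y; red tails spread above in a V. Parked at first astride the holder's fin, tips on the white block, 30 mm above the bench. Origin: between the jaw tips, z up; the frame is the +y limb's, which tilts up to 0.18 rad as the jaws open.
- clip_tips (a point): Point midway between the lower ends of the clip's jaws (origin of the clip).
- clip_tails (a point): Point midway between the clip's two finger pads (22 mm tall, 24 mm wide), 79 mm above the jaw tips. Over the outside of the pads: 44 mm on a 6 mm blade, 32 mm with the jaws fully open. Squeezing the pads together along y opens the jaws, up to 13 N, then a stop (20 to 30 N is a fair grip); letting go closes them.
- clip_arm (a joint): Opening of the clip in rad: -0.17 jaws shut on nothing, 0 gripping a 6 mm blade, +0.35 fully open (jaws about 20 mm apart at the tips; each limb turns by half of it). The spring always closes it, about 9 N at the jaws on a 6 mm blade.
- box: Grey open gas service box fixed to the bench, 150 (x) x 100 (y) x 45 mm high, 4 mm walls, with three square brass bosses 18 mm wide flush with its rim, each with a 6 mm threaded hole in its top: two at the +x end, one in the middle of the -x end. Origin: centre of the underside, z up.
- cover: Blue cover plate, loose, flat on the bench, 150 (x) x 100 (y) x 5 mm, about 300 g, three 16 mm through holes in the pattern of the box's bosses. In its middle a black bar handle 70 mm long along x, 14 mm wide (y), the bar 23 to 41 mm above the plate's underside, on two posts 12 mm square. Origin: centre of the underside, z up. With its x along the box's x the holes match.
- cover_grip (a point): Centre of the cover's handle bar, 32 mm above the plate's underside.
- dishes: Bystander: stack of three clear culture dishes, 90 mm across, 43 mm tall. Origin: centre of the underside.
- washbottle: Bystander: white wash bottle, 66 mm across, body and cap 145 mm tall and a thin spout to 188 mm. Origin: centre of the underside.
- forceps_pot: Bystander: small glass pot 44 mm across and 60 mm tall with steel forceps standing in it to 125 mm. Origin: centre of the underside.
- cover_hole0 (a point): Centre of cover hole 0 at the underside of the plate, near the +x +y corner (x +60, y +35 mm in the cover's frame).
- box_hole0 (a point): Centre of threaded hole 0 in the top of its boss, 45 mm above the bench, near the +x +y corner (x +60, y +35 mm in the box's frame).
- cover_hole1 (a point): Centre of cover hole 1 at the underside of the plate, near the +x -y corner (x +60, y -35 mm).
- box_hole1 (a point): Centre of threaded hole 1 in the top of its boss, 45 mm above the bench, near the +x -y corner (x +60, y -35 mm).
- cover_hole2 (a point): Centre of cover hole 2 at the underside of the plate, near the middle of the -x end (x -60, y 0 mm).
- box_hole2 (a point): Centre of threaded hole 2 in the top of its boss, 45 mm above the bench, near the middle of the -x end (x -60, y 0 mm).

How it is judged (in metres and radians):
On the way:
1. the clip grips the tap's wing handle, released, while the cover still lies where it was (x of clip_tips in the frame of tap between -0.018 and 0.018 m and y of clip_tips in the frame of tap between -0.01 and 0.01 m and height (world z) of clip_tips between 0.068 and 0.092 m and value of joint clip_arm between -0.08 and 0.1 rad and angle between clip's own z axis and vertical below 0.35 rad and contact force between clip and tap above 2 N and contact force between the fingers and clip below 0.2 N and distance of cover from where it was at the start of the episode below 0.03 m), for 0.3 s.
At the end, for the whole second after the job is handed in: Clip released and upright on the wing, gripping it, tips 8+ mm below its top, within 18 mm of its middle. Fingers hold the cover at rest, touching nothing else: each hole within 5 mm (level) of its threaded hole, underside 5 to 30 mm above the rim. Bystanders upright, moved under 30 mm (x of clip_tips in the frame of tap between -0.018 and 0.018 m and y of clip_tips in the frame of tap between -0.01 and 0.01 m and height (world z) of clip_tips between 0.068 and 0.092 m and value of joint clip_arm between -0.08 and 0.1 rad and angle between clip's own z axis and vertical below 0.35 rad and contact force between clip and tap above 2 N and contact force between the fingers and clip below 0.2 N and horizontal distance between cover_hole0 and box_hole0 below 0.005 m and z of cover_hole0 in the frame of box between 0.05 and 0.075 m and horizontal distance between cover_hole1 and box_hole1 below 0.005 m and z of cover_hole1 in the frame of box between 0.05 and 0.075 m and horizontal distance between cover_hole2 and box_hole2 below 0.005 m and z of cover_hole2 in the frame of box between 0.05 and 0.075 m and linear speed of cover below 0.01 m/s and angular speed of cover below 0.08 rad/s and contact force between the fingers and cover above 2 N and contact force between cover and box below 0.1 N and contact force between cover and tap below 0.1 N and contact force between cover and clip below 0.1 N and distance of each of dishes, washbottle, forceps_pot from where it was at the start of the episode below 0.03 m and contact force between cover and dishes below 0.1 N and angle between each of dishes, washbottle, forceps_pot's own z axis and vertical below 0.2 rad and contact force between cover and washbottle below 0.1 N and contact force between cover and forceps_pot below 0.1 N); the arm keeps its last pose, push and grip.
It fails at once if a bystander (dishes) is pushed away by more than 30 mm or tipped over (distance of dishes from where it was at the start of the episode above 0.03 m or angle between dishes's own z axis and vertical above 0.5 rad).
It fails at once if a bystander (washbottle) is pushed away by more than 30 mm or tipped over (distance of washbottle from where it was at the start of the episode above 0.03 m or angle between washbottle's own z axis and vertical above 0.5 rad).
It fails at once if a bystander (forceps_pot) is pushed away by more than 30 mm or tipped over (distance of forceps_pot from where it was at the start of the episode above 0.03 m or angle between forceps_pot's own z axis and vertical above 0.5 rad).
It also fails if it takes over 54 s, if anything falls off the work surface, if the arm or the gripper's body presses on something with over 40 N, if the wrist force passes 120 N, or if a joint passes its speed limit or range.

### The arm

A 7-joint arm with a two-finger parallel gripper is mounted at the origin on the work surface. World frame = base frame: x ahead of the robot, y to its left, z up, the work surface at z = 0. Lengths are in mm, angles in rad, forces in N, time in s.
With the tool pointing down it reaches from about 400 to 850 mm from the base axis. Payload 10.4 kg.
Tool frame: the origin (TCP) lies at the very end of the fingers, on their centre line; the grasp point (between the pads) lies 19 mm behind it; x points along the fingers, z is the direction in which the jaws open and shut, and the axes are right-handed (so a half turn about x gives the same grasp; the last joint's range is limited). The gripper opens to 87 mm and grips with 3 to 60 N. Pads are 19 mm wide; open, the fingers measure 117 mm over their backs; the gripper's body (75 mm by 190 mm) begins 51 mm behind the grasp point.
Start: joints at [-1.358, 0.332, -0.065, 1.46, 0.022, 1.35, -0.088], TCP at [145.998, 607.734, 186.876] pointing down, gripper open.
Joint ranges: [-2.6, 2.6], [-0.5, 2.12], [-1.47, 1.34], [0.16, 2.42], [-1.27, 4.41], [0.06, 2.06], [-2.6, 2.6]. Speed limits (rad/s): [2.22, 2.22, 2.79, 2.79, 3.14, 3.14, 3.14].

### API

Orientations are given as a 3x3 rotation matrix whose columns are the frame's x, y, z axes.
In Python, from station import sense, capture, sign_off, look_for, landmark_of gives the robot as it stands. The module is installed in compiled form; this text tells all that it offers.
- The arm moves only by the tool servo_tool, never from a script. Its argument "plan" is one flat list of numbers, 7 for each row, row after row: the shift along the tool's x, y, z in mm, then the turn, a rotation vector about the tool's x, y, z in rad, then the finger opening in mm, from 0 to 87. A call has 1 to 12 rows; each row is the pose to reach, as a shift and turn from the pose measured when the call began, along the tool's axes at that moment; what a row does not reach only later rows make up. A row lasts 1/8 s, in which the tool goes at most 62.5 mm and 10.7 degrees, less where a joint would pass 70% of its speed; a pose out of reach is approached as far as the arm can. A call with a gripper value outside its range is refused whole. The fingers move at their own pace and stop on an object; the grip force is fixed at half the most. Time passes only in rows, so rows that repeat a pose let the fingers close. It gives the time, the measured TCP pose, the force and the opening at its end, in the units of the state.
- sense(): the state, without advancing time (a new reading comes with each control period).
- capture(name): name is "side" or "top" or "wrist"; returns a dict with "frame" (420x560x3 uint8, blue, green, red), "fx", "fy", "cx", "cy" (pixels), "R" (3x3) and "t" (3): a world point X has camera coordinates R X + t; the wrist camera has in their place "T_tool_cam" (4x4, takes a point from camera to tool coordinates, whose origin is the TCP and whose axes are the tool frame's). Camera axes: x right, y down, z forward; pixel columns grow to the right and rows downward; lengths in mm; the calibration is good to about 2 mm. A picture is of the moment at which its call begins: read the wrist's pose just before it. There is no depth.
- sign_off(): hands the job in, once; it reports no verdict.
Trained networks look in a picture, given as the dict that the camera call returned (one of the last four; its "shot" number tells which), for a name from the list of things; names that differ only in an ending like _2 or _b are one class to them, and where a whole thing is asked for, a point or a joint stands for the part that bears it (a point fixed in the world has none). Each returns a list of dicts, best first, with "conf" (0 to 1); they miss things now and then, are a little off and sometimes report something else, mostly with a low value. They report only what shows in the picture. A call takes as long as a camera call.
- look_for(picture, query): "centre" ([column, row] in pixels, amid what is visible of it).
- landmark_of(picture, query): "centre" ([column, row] in pixels: a listed point, or the origin of a listed thing).
The state is a dict: "time": time; "joints": joint angles; "dq": joint speeds; "effort": joint torques, N m; "position": TCP position; "ee_rot": TCP orientation; "force": force on the tool from outside, world axes, zero at the start; "ft_torque": the same for the moment, N m; "finger_gap": opening from 0.0 (shut) to 1.0 (fully open).
Only numpy, scipy, OpenCV 4.12 (cv2) and the standard library are available. Lean on these libraries where they do the work, as an engineer would, in place of code of your own. Each camera call takes 0.05 s, during which the arm holds its last target.

## Working session

There is one attempt and no reset: what is moved stays moved. The work goes in short steps, Python scripts to look and compute and a tool call to move; the robot and the scene stay as the last step left them, time stands still between calls to the robot, and variables do not carry over. Pictures are saved under pics/ and viewed, and the job is handed in when it is done.

Besides the shell and the picture viewer there is one more tool, called after "Emit:" by a JSON object that holds its "method" and its "body", one argument or row to a line. servo_tool: Moves the arm, as the interface text tells. Its arguments: {"type":"object","properties":{"plan":{"type":"array"}},"required":["plan"]}

```bash
mkdir -p pics
cat > h.py <<'E'
import numpy as np, cv2, json
from station import *
def ray(p,uv,T=None):
    d=np.array([(uv[0]-p["cx"])/p["fx"],(uv[1]-p["cy"])/p["fy"],1.0])
    if "R" in p:
        R=np.array(p["R"]);t=np.array(p["t"]); return -R.T@t, R.T@d
    T=T@np.array(p["T_tool_cam"]); return T[:3,3],T[:3,:3]@d
def pose(s):
    T=np.eye(4);T[:3,:3]=np.array(s["ee_rot"]);T[:3,3]=s["position"];return T
def atz(p,uv,z,T=None):
    o,d=ray(p,uv,T); return o+d*(z-o[2])/d[2]
def tri(rs):
    A=np.zeros((3,3));b=np.zeros(3)
    for o,d in rs:
        d=d/np.linalg.norm(d);M=np.eye(3)-np.outer(d,d);A+=M;b+=M@o
    X=np.linalg.solve(A,b)
    res=[np.linalg.norm((np.eye(3)-np.outer(d,d)/(d@d))@(X-o)) for o,d in rs]
    return X,res
E
python3 - <<'E'
from h import *
np.set_printoptions(precision=1,suppress=True)
s=sense();print(s)
for n in ["side","top"]:
    p=capture(n);cv2.imwrite(f"pics/{n}0.png",p["frame"])
    print(n,p["fx"],p["cx"],p["cy"],np.array(p["R"]).round(3).tolist(),p["t"])
    for q in ["tap","tap_wing","holder","clip_tips","clip_tails","box","cover","cover_grip","cover_hole0","cover_hole1","cover_hole2","box_hole0","box_hole1","box_hole2","dishes","washbottle","forceps_pot"]:
        print(q,[(np.round(d["centre"],1).tolist(),round(d["conf"],2)) for d in landmark_of(p,q)[:3]])
E
```

```text
{'time': 0.0, 'joints': array([-1.4,  0.3, -0.1,  1.5,  0. ,  1.3, -0.1]), 'dq': array([-0., -0.,  0., -0.,  0.,  0., -0.]), 'effort': array([  0. , -62.3,   0. , -39. ,  -0.1,   0. ,   0. ]), 'position': array([146. , 607.3, 186.1]), 'ee_rot': array([[-0. , -1. ,  0.2],
       [-0. ,  0.2,  1. ],
       [-1. , -0. , -0. ]]), 'force': array([ 0.5,  0.4, -0.1]), 'ft_torque': array([ 0.1,  0. , -0. ]), 'finger_gap': 1.0003986940476897}
side 545.5412165752884 272.95474311743425 221.529316466377 [[-0.999, -0.04, -0.01], [-0.02, 0.674, -0.738], [0.036, -0.737, -0.674]] [ 588.9  140.7 1385.1]
tap [([253.8, 345.3], 0.83)]
tap_wing [([251.9, 318.5], 0.77)]
holder [([344.1, 362.0], 0.89), ([248.6, 317.4], 0.57)]
clip_tips [([339.1, 356.2], 0.94)]
clip_tails [([341.7, 331.2], 0.89), ([279.9, 254.5], 0.2)]
box [([301.5, 271.5], 0.92), ([341.9, 361.7], 0.66)]
cover [([316.7, 199.1], 0.55), ([281.1, 271.6], 0.36)]
cover_grip [([320.1, 187.4], 0.95)]
cover_hole0 [([300.7, 188.5], 0.69), ([334.6, 198.0], 0.65), ([320.3, 186.9], 0.41)]
cover_hole1 [([300.7, 188.5], 0.69), ([334.6, 198.0], 0.65), ([3
[... 870 characters left out ...]
ox [([242.7, 243.1], 0.88)]
cover [([354.5, 264.4], 0.65)]
cover_grip [([354.8, 262.4], 0.84)]
cover_hole0 [([343.3, 238.3], 0.83), ([351.5, 287.3], 0.62), ([370.7, 240.9], 0.6)]
cover_hole1 [([343.3, 238.3], 0.83), ([351.5, 287.3], 0.62), ([370.7, 240.9], 0.6)]
cover_hole2 [([343.3, 238.3], 0.83), ([351.5, 287.3], 0.62), ([370.7, 240.9], 0.6)]
box_hole0 [([221.0, 220.9], 0.81), ([251.8, 212.6], 0.58), ([244.2, 270.1], 0.57)]
box_hole1 [([221.0, 220.9], 0.81), ([251.8, 212.6], 0.58), ([244.2, 270.1], 0.57)]
box_hole2 [([221.0, 220.9], 0.81), ([251.8, 212.6], 0.58), ([244.2, 270.1], 0.57)]
dishes [([420.1, 246.3], 0.87)]
washbottle [([402.3, 189.3], 0.82)]
forceps_pot [([219.0, 146.7], 0.53)]
```

View pics/side0.png

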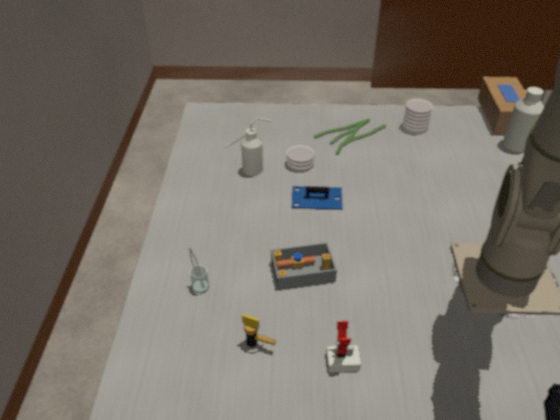

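View pics/top0.png

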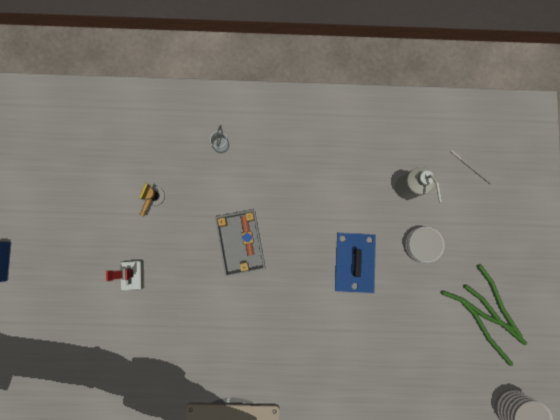

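Run:
```python
from h import *
np.set_printoptions(precision=4,suppress=True)
s=capture("side");t=capture("top")
def best(p,q): return landmark_of(p,q)[0]["centre"]
print(sense()["ee_rot"],sense()["joints"])
for q,z in [("tap",0),("tap_wing",100),("holder",0),("clip_tips",30),("clip_tails",109),("box",0),("cover",0),("cover_grip",32),("dishes",0),("washbottle",0),("forceps_pot",0)]:
    a,b=best(s,q),best(t,q)
    X,r=tri([ray(s,a),ray(t,b)]);print(q,X.round(1),np.round(r,1),"side@z",atz(s,a,z).round(1),"top@z",atz(t,b,z).round(1))
for q,z in [("cover_hole0",0),("box_hole0",45)]:
    for p in (s,t): print(q,[(atz(p,d["centre"],z).round(1).tolist(),round(d["conf"],2)) for d in landmark_of(p,q)[:4]])
f=t["frame"][150:350,90:450];cv2.imwrite("pics/top0z.png",cv2.resize(f,(792,440),interpolation=cv2.INTER_CUBIC))
f=s["frame"][140:400,160:420];cv2.imwrite("pics/side0z.png",cv2.resize(f,(600,600),interpolation=cv2.INTER_CUBIC))
```

```text
[[-0.     -0.9723  0.2337]
 [ 0.0001  0.2337  0.9723]
 [-1.      0.      0.0001]] [-1.3576  0.3322 -0.0647  1.4601  0.0216  1.3499 -0.0885]
tap [ 602.9   77.2 -208. ] [35.1 35.1] side@z [621.9 221.8   0. ] top@z [555.9  49.2   0. ]
tap_wing [625.7 226.3 100.3] [1.5 1.5] side@z [627.3 225.9 100. ] top@z [624.2 226.4 100. ]
holder [424.6 267.8   4.4] [3.2 3.2] side@z [427.4 265.    0. ] top@z [421.1 269.5   0. ]
clip_tips [  380.1  -500.1 -1084.5] [77.5 77.5] side@z [428.2 267.1  30. ] top@z [ 476.6 -293.4   30. ]
clip_tails [435.1 266.  113.6] [0.2 0.2] side@z [434.4 262.6 109. ] top@z [435.1 267.7 109. ]
box [514.3  -5.1   8.6] [2.3 2.3] side@z [511.8 -12.9   0. ] top@z [516.8  -4.6   0. ]
cover [ 469.5 -298.6   -3.4] [8.2 8.2] side@z [ 477.9 -294.5    0. ] top@z [ 461.4 -297.7    0. ]
cover_grip [ 467.2 -298.    37.3] [5. 5.] side@z [ 461.8 -304.4   32. ] top@z [ 472.  -299.4   32. ]
dishes [ 512.2 -466.6   15. ] [3.3 3.3] side@z [ 508.5 -486.9    0. ] top@z [ 515.8 -472.2    0. ]
washbottle [ 665.7 -418.8   16.1] [1.5 1.5] side@z [ 669.2 -440.6    0. ] top@z [ 666.7 -423.7    0. ]
forceps_pot [774.9  59.2  -2.6] [0.3 0.3] side@z [774.6  61.3   0. ] top@z [773.9  58.8   0. ]
cover_hole0 [([418.1, -296.7, 0.0], 0.86), ([523.8, -330.3, 0.0], 0.8), ([534.8, -258.3, 0.0], 0.68)]
cover_hole0 [([408.1, -296.4, 0.0], 0.8), ([540.2, -258.4, 0.0], 0.72), ([559.0, 50.1, 0.0], 0.57)]
box_hole0 [([460.6, -15.3, 45.0], 0.95), ([569.0, 40.7, 45.0], 0.81), ([578.5, -21.5, 45.0], 0.64), ([516.0, 38.4, 45.0], 0.38)]
box_hole0 [([582.6, -29.5, 45.0], 0.94), ([445.4, -19.5, 45.0], 0.7), ([556.2, 39.0, 45.0], 0.56)]
```

View zooms.

View pics/top0z.png

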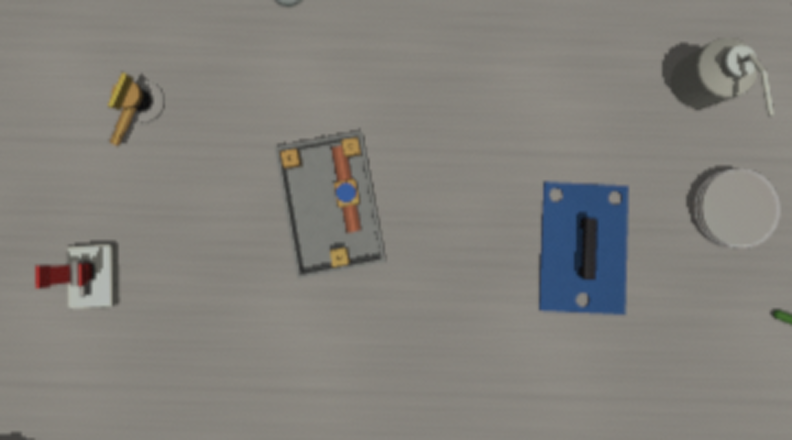

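View pics/side0z.png

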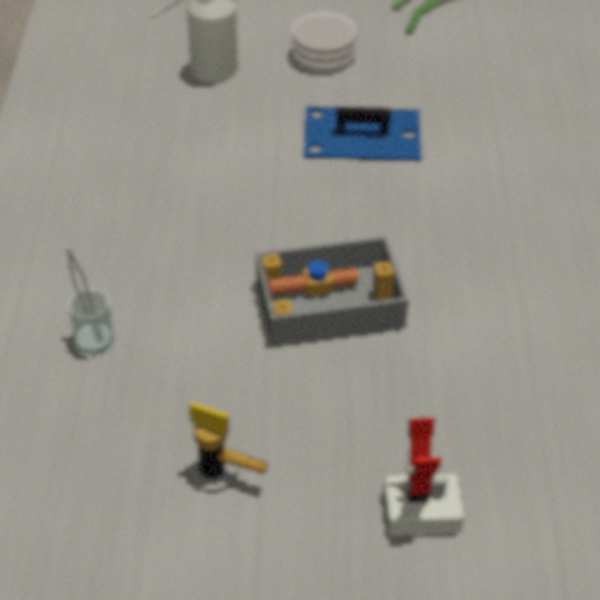

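Run:
```python
from h import *
p=capture("wrist");cv2.imwrite("pics/w0.png",p["frame"]);print(p["T_tool_cam"],p["fx"],p["cx"],p["cy"])
print(np.round(np.array(sense()["ee_rot"])@p["T_tool_cam"][:3,:3],2))
```

```text
[[ 2.19440293e-04 -2.49562847e-01  9.68358579e-01 -1.97887350e+02]
 [ 3.25622705e-04 -9.68358533e-01 -2.49562909e-01  6.70883995e+01]
 [ 9.99999923e-01  3.70083698e-04 -1.31233551e-04  2.26105950e-01]
 [ 0.00000000e+00  0.00000000e+00  0.00000000e+00  1.00000000e+00]] 315.34688708270966 280.82819811528594 212.48368564007373
[[ 0.23  0.94  0.24]
 [ 0.97 -0.23 -0.06]
 [-0.    0.25 -0.97]]
```

Emit:
{"method": "servo_tool", "body": {
  "plan": [-20, -60, -40, 0, 0, 0, 87, -50, -110, -80, 0, 0, 0, 87, -80, -160, -120, 0, 0, 0, 87, -100, -200, -160, 0, 0, 0, 87, -120, -240, -195, 0, 0, 0, 87, -120, -280, -230, 0, 0, 0, 87, -120, -320, -250, 0, 0, 0, 87, -120, -335, -265, 0, 0, 0, 87, -120, -335, -265, 0, 0, 0, 87]
}}

```text
time: 4.38
position: [410.7, 270.5, 307.1]
ee_rot: [[0.0, -0.972, 0.237], [0.0, 0.237, 0.972], [-1.0, -0.0, 0.001]]
force: [-0.4, 0.5, 0.3]
finger_gap: 0.998
```

Run:
```python
from h import *
np.set_printoptions(precision=1,suppress=True)
T=pose(sense());p=capture("wrist");cv2.imwrite("pics/w1.png",p["frame"])
import pickle;pickle.dump((T,p),open("w1.pkl","wb"))
for q,z in [("holder",0),("clip_tails",109),("clip_tips",30),("tap_wing",100)]:
    for d in landmark_of(p,q)[:2]: print(q,np.array(d["centre"]),d["conf"],atz(p,d["centre"],z,T))
```

```text
holder [283.  183.4] 0.68 [425.8 270.7   0. ]
clip_tails [280.2 202. ] 0.55 [431.1 265.  109. ]
clip_tips [278.7 192.9] 0.73 [433.7 261.8  30. ]
clip_tips [280.2 332.9] 0.21 [672.8 205.9  30. ]
tap_wing [282.9 335.9] 0.85 [630.5 220.4 100. ]
```

View pics/w1.png

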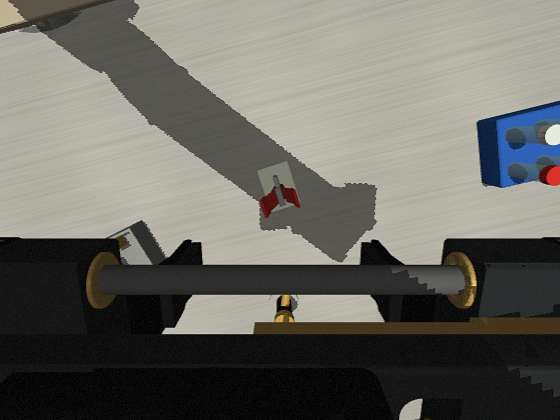

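Run:
```python
from h import *
f=cv2.imread("pics/w1.png")[150:240,235:325];cv2.imwrite("pics/w1z.png",cv2.resize(f,(600,600),interpolation=cv2.INTER_CUBIC))
f=cv2.imread("pics/side0.png")[305:380,220:370];cv2.imwrite("pics/s0z.png",cv2.resize(f,(800,400),interpolation=cv2.INTER_CUBIC))
```

```text
(no output)
```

View pics/w1z.png

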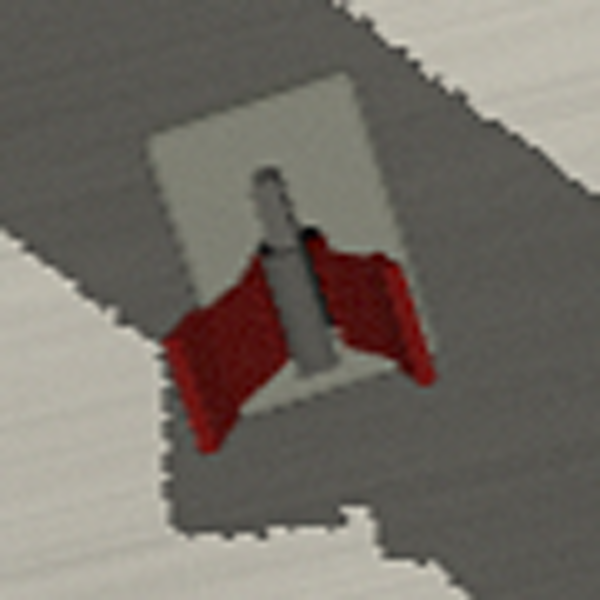

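View pics/s0z.png

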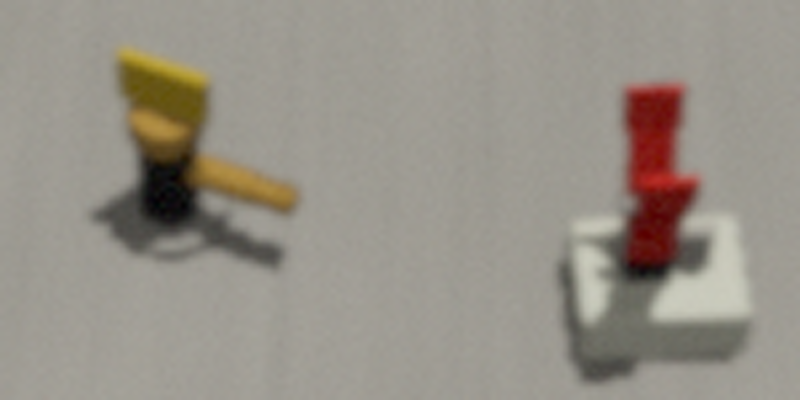

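Run:
```python
from h import *
import pickle
np.set_printoptions(precision=1,suppress=True)
T,p=pickle.load(open("w1.pkl","rb"))
for n,a,b,z in [("Lpad",(168,342),(207,452),119),("Rpad",(393,258),(430,383),119),("holder",(150,135),(348,72),30),("fin",(268,172),(318,372),54),]:
    A=[atz(p,(235+q[0]/6.667,150+q[1]/6.667),z,T) for q in(a,b)];d=A[1]-A[0]
    print(n,A[0],A[1],np.linalg.norm(d),np.degrees(np.arctan2(d[1],d[0])),(A[0]+A[1])/2)
```

```text
Lpad [422.1 241.4 119. ] [444.6 243.2 119. ] 22.57563254038028 4.587659857147098 [433.3 242.3 119. ]
Rpad [416.5 286.1 119. ] [441.5 287.5 119. ] 24.9830013908434 3.155257770929319 [429.  286.8 119. ]
holder [392.6 239.1  30. ] [389.4 285.8  30. ] 46.75327900199425 93.84328441722862 [391.  262.4  30. ]
fin [403.9 264.1  54. ] [449.4 264.2  54. ] 45.489333287839976 0.0797788725792481 [426.6 264.2  54. ]
```

Emit:
{"method": "servo_tool", "body": {
  "plan": [40, -10, 0, -0.15, 0, 0, 87, 80, -21, -1, -0.304, 0, 0, 87, 110, -21, -1, -0.304, 0, 0, 87, 120, -21, -1, -0.304, 0, 0, 87]
}}

```text
time: 5.12
position: [428.0, 267.3, 185.1]
ee_rot: [[-0.002, -0.997, -0.071], [-0.002, -0.071, 0.997], [-1.0, 0.002, -0.002]]
force: [-0.4, 0.9, 1.5]
finger_gap: 1.002
```

Run:
```python
from h import *
np.set_printoptions(precision=3,suppress=True)
T=pose(sense());p=capture("wrist");cv2.imwrite("pics/w2.png",p["frame"]);print(T)
import pickle;pickle.dump((T,p),open("w2.pkl","wb"))
```

```text
[[ -0.002  -0.997  -0.071 427.977]
 [ -0.002  -0.071   0.997 267.316]
 [ -1.      0.002  -0.002 185.112]
 [  0.      0.      0.      1.   ]]
```

View pics/w2.png

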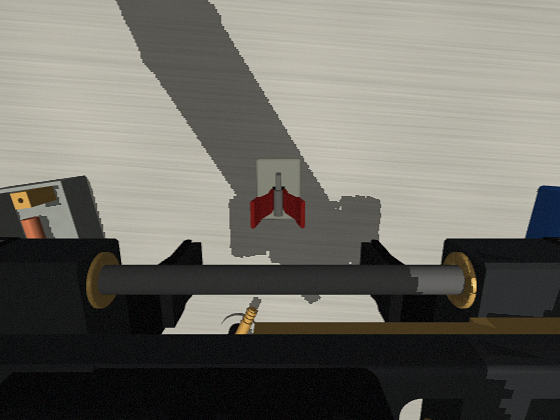

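Emit:
{"method": "servo_tool", "body": {
  "plan": [40, -3, -2.5, 0, 0, 0, 87, 75, -3, -2.5, 0, 0, 0, 87, 95, -3, -2.5, 0, 0, 0, 87, 95, -3, -2.5, 0, 0, 0, 70, 95, -3, -2.5, 0, 0, 0, 55, 95, -3, -2.5, 0, 0, 0, 40, 95, -3, -2.5, 0, 0, 0, 25, 95, -3, -2.5, 0, 0, 0, 25, 95, -3, -2.5, 0, 0, 0, 25]
}}

```text
time: 6.3
position: [431.1, 264.9, 90.1]
ee_rot: [[-0.002, -0.997, -0.071], [-0.002, -0.071, 0.997], [-1.0, 0.002, -0.001]]
force: [0.8, 0.4, -0.4]
finger_gap: 0.399
```

Run:
```python
from h import *
p=capture("wrist");cv2.imwrite("pics/w3.png",p["frame"]);s=sense();print(s["finger_gap"]*87,s["force"])
```

```text
31.265980465843324 [0.22287198 1.00288496 0.05127728]
```

View pics/w3.png

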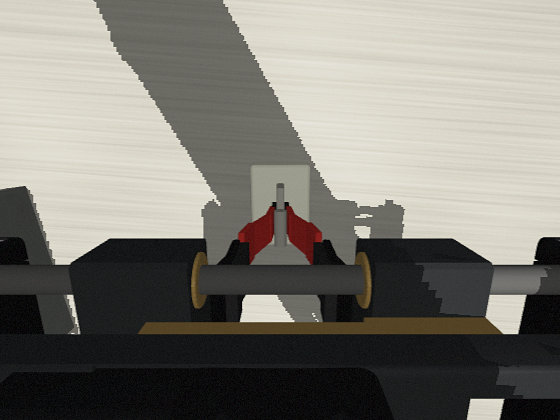

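Emit:
{"method": "servo_tool", "body": {
  "plan": [-50, 0, 0, 0, 0, 0, 25, -100, 0, 0, 0, 0, 0, 25, -130, -40, -15, 0.15, 0, 0, 25, -150, -90, -33, 0.3, 0, 0, 25, -170, -140, -51, 0.45, 0, 0, 25, -170, -190, -70, 0.593, 0, 0, 25, -170, -241, -88, 0.593, 0, 0, 25, -170, -241, -88, 0.593, 0, 0, 25, -170, -241, -88, 0.593, 0, 0, 25]
}}

```text
time: 7.48
position: [677.9, 194.7, 259.2]
ee_rot: [[-0.003, -0.867, 0.498], [-0.002, 0.498, 0.867], [-1.0, 0.002, -0.003]]
force: [-0.7, 0.7, 0.0]
finger_gap: 0.285
```

Run:
```python
from h import *
np.set_printoptions(precision=1,suppress=True)
T=pose(sense());p=capture("wrist");cv2.imwrite("pics/w4.png",p["frame"]);print(sense()["finger_gap"]*87)
import pickle;pickle.dump((T,p),open("w4.pkl","wb"))
for q,z in [("tap_wing",100),("tap",0),("clip_tips",200)]:
    for d in landmark_of(p,q)[:2]: print(q,np.array(d["centre"]),d["conf"],atz(p,d["centre"],z,T))
```

```text
25.37386199175496
tap_wing [280.8 138.9] 0.96 [626.4 224.1 100. ]
tap [278.4 139.9] 0.74 [627.6 219.2   0. ]
```

View pics/w4.png

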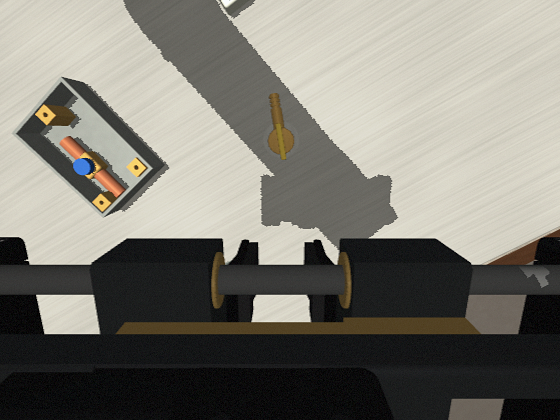

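Run:
```python
from h import *
np.set_printoptions(precision=1,suppress=True)
for n in("side","top"):
    p=capture(n);cv2.imwrite(f"pics/{n}1.png",p["frame"])
    for q in["clip_tips","clip_tails"]: print(n,q,[(d["centre"],d["conf"]) for d in landmark_of(p,q)[:2]])
```

```text
side clip_tips [([339.2, 355.0], 0.82)]
side clip_tails [([341.5, 330.4], 0.78)]
top clip_tips [([128.1, 275.8], 0.49)]
top clip_tails [([119.2, 274.2], 0.76)]
```

View pics/side1.png

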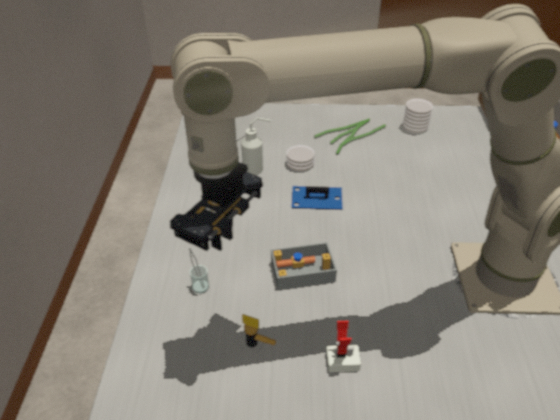

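View pics/top1.png

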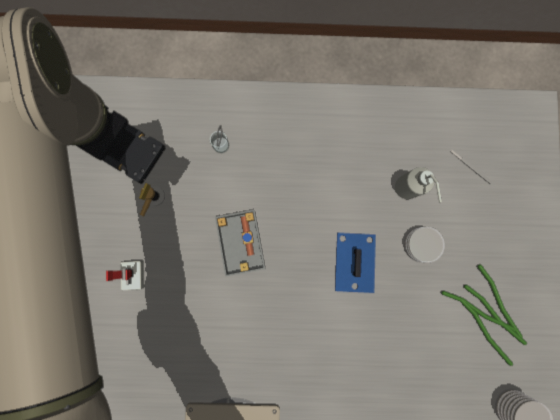

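Run:
```python
from h import *
f=cv2.imread("pics/w4.png")[85:175,235:325];cv2.imwrite("pics/w4z.png",cv2.resize(f,(600,600),interpolation=cv2.INTER_CUBIC))
```

```text
(no output)
```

View pics/w4z.png

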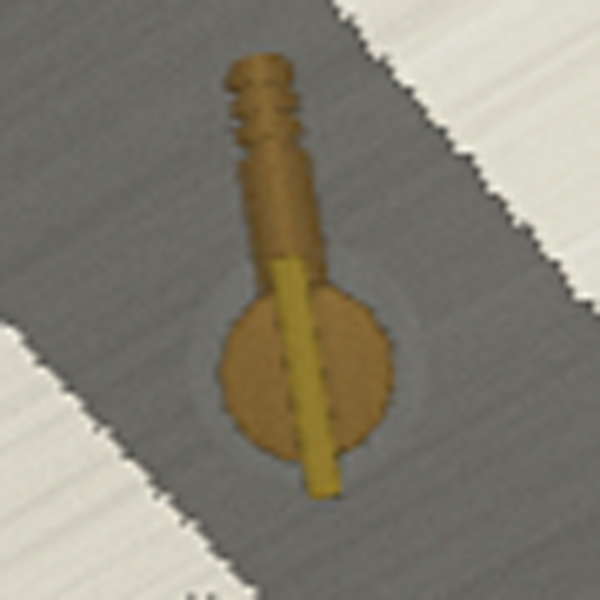

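Run:
```python
from h import *
import pickle
np.set_printoptions(precision=1,suppress=True)
T,p=pickle.load(open("w4.pkl","rb"))
f=lambda q,z:atz(p,(235+q[0]/6.667,85+q[1]/6.667),z,T)
a,b=f((288,258),100),f((322,492),100);d=b-a
print(a,b,np.linalg.norm(d),np.degrees(np.arctan2(d[1],d[0])),(a+b)/2,"hub",f((307,372),72))
# box bosses
for q in [(46,115),(137,168),(102,203)]: print(atz(p,q,45,T))
```

```text
[611.  229.7 100. ] [646.7 215.7 100. ] 38.2819240519187 -21.40034437098447 [628.8 222.7 100. ] hub [629.  222.9  72. ]
[455.6 -17.3  45. ]
[566.   42.3  45. ]
[580.6 -26.3  45. ]
```

Emit:
{"method": "servo_tool", "body": {
  "plan": [0, 55, -14, -0.15, 0, 0, 60, 0, 110, -28, -0.3, 0, 0, 87, 20, 165, -42, -0.45, 0, 0, 87, 40, 215, -54, -0.593, 0, 0, 87, 74, 249, -62, -0.593, 0, 0, 87, 74, 249, -62, -0.593, 0, 0, 87, 74, 249, -62, -0.593, 0, 0, 87]
}}

```text
time: 8.85
position: [432.0, 264.8, 187.2]
ee_rot: [[-0.001, -0.997, -0.071], [-0.001, -0.071, 0.997], [-1.0, 0.001, -0.0]]
force: [0.1, 0.3, 0.6]
finger_gap: 0.967
```

Run:
```python
from h import *
np.set_printoptions(precision=3,suppress=True)
T=pose(sense());p=capture("wrist");cv2.imwrite("pics/w5.png",p["frame"]);print(T,sense()["finger_gap"])
import pickle;pickle.dump((T,p),open("w5.pkl","wb"))
f=p["frame"][140:240,220:340];cv2.imwrite("pics/w5z.png",cv2.resize(f,(720,600),interpolation=cv2.INTER_CUBIC))
```

```text
[[ -0.001  -0.997  -0.071 431.969]
 [ -0.001  -0.071   0.997 264.789]
 [ -1.      0.001  -0.    187.228]
 [  0.      0.      0.      1.   ]] 0.9768669998409306
```

View pics/w5z.png

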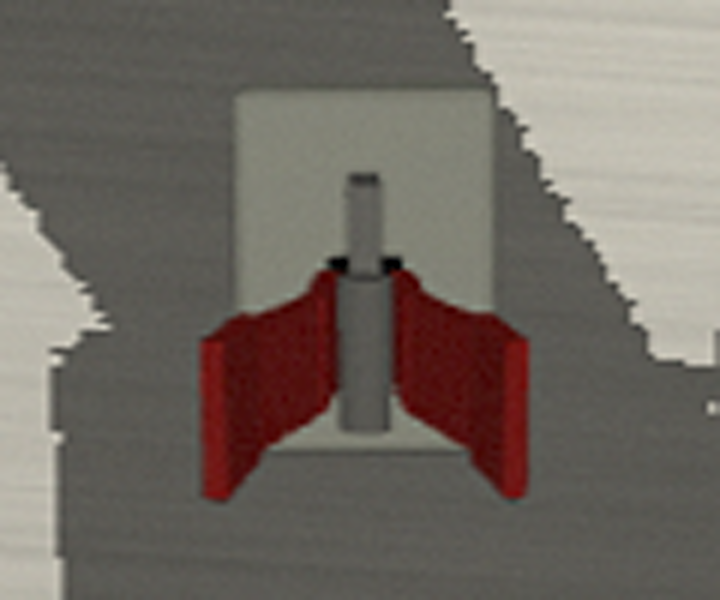

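Run:
```python
from h import *
import pickle
np.set_printoptions(precision=1,suppress=True)
T,p=pickle.load(open("w5.pkl","rb"))
f=lambda q,z:atz(p,(220+q[0]/6,140+q[1]/6),z,T)
for z in (117,120,123):
    for q in [(203,340),(210,500),(527,340),(520,500)]: print(z,f(q,z))
```

```text
117 [421.5 240.5 117. ]
117 [445.5 242.7 117. ]
117 [418.2 287.2 117. ]
117 [442.2 288.4 117. ]
120 [420.9 240.7 120. ]
120 [444.6 242.9 120. ]
120 [417.6 286.9 120. ]
120 [441.3 288.1 120. ]
123 [420.2 240.9 123. ]
123 [443.7 243.1 123. ]
123 [417.  286.6 123. ]
123 [440.5 287.7 123. ]
```

Emit:
{"method": "servo_tool", "body": {
  "plan": [40, 1, 0, 0, 0, 0, 70, 75, 1, 0, 0, 0, 0, 60, 97, 1, 0, 0, 0, 0, 58, 97, 1, 0, 0, 0, 0, 35, 97, 1, 0, 0, 0, 0, 20, 97, 1, 0, 0, 0, 0, 20, 97, 1, 0, 0, 0, 0, 20, 97, 1, 0, 0, 0, 0, 20, 97, 1, 0, 0, 0, 0, 20, 97, 1, 0, 0, 0, 0, 20, 97, 1, 0, 0, 0, 0, 20, 97, 1, 0, 0, 0, 0, 20]
}}

```text
time: 10.4
position: [431.4, 264.6, 90.4]
ee_rot: [[-0.0, -0.998, -0.07], [-0.0, -0.07, 0.998], [-1.0, 0.0, -0.0]]
force: [0.6, -0.0, 0.4]
finger_gap: 0.23
```

Run:
```python
from h import *
p=capture("wrist");s=sense();print(s["finger_gap"]*87,s["position"],s["force"])
f=p["frame"][140:340,180:380];cv2.imwrite("pics/w6z.png",cv2.resize(f,(600,600),interpolation=cv2.INTER_CUBIC))
```

```text
20.161023695141093 [431.44298662 264.61237255  90.42897828] [-0.72241832  0.01454098 -0.42218178]
```

View pics/w6z.png

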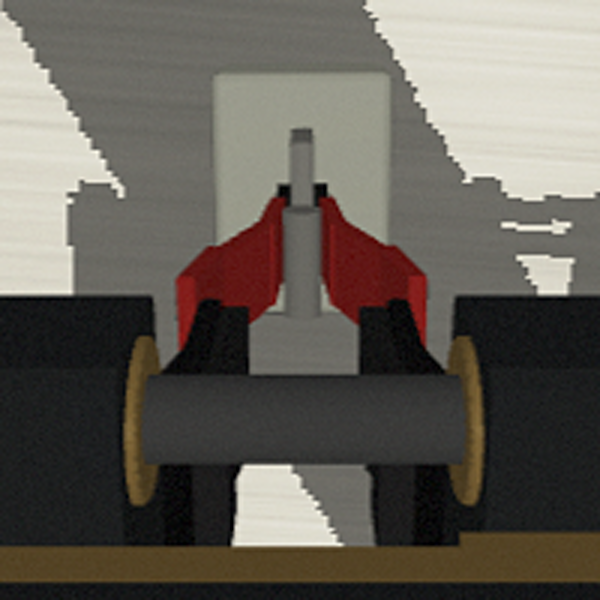

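Run:
```python
from h import *
T=pose(sense())
for n in("side","top"):
    p=capture(n);f=p["frame"].copy()
    P=[]
    for x in (0,-19,-38):
        X=T@np.array([x,0,0,1.]);c=np.array(p["R"])@X[:3]+np.array(p["t"]);uv=(p["fx"]*c[0]/c[2]+p["cx"],p["fy"]*c[1]/c[2]+p["cy"]);P.append(uv)
    print(n,np.round(P,1))
    u,v=map(int,P[1]);y0=max(0,v-50);x0=max(0,u-60);z=cv2.resize(f[y0:y0+100,x0:x0+120],(720,600),interpolation=cv2.INTER_CUBIC)
    for a,b in P: cv2.circle(z,(int((a-x0+.5)*6),int((b-y0+.5)*6)),4,(0,255,0),1)
    cv2.imwrite(f"pics/{n}2z.png",z)
```

```text
side [[342.7 337.7]
 [343.4 332.2]
 [344.1 326.6]]
top [[121.6 273.2]
 [118.6 273.7]
 [115.4 274.1]]
```

View pics/side2z.png

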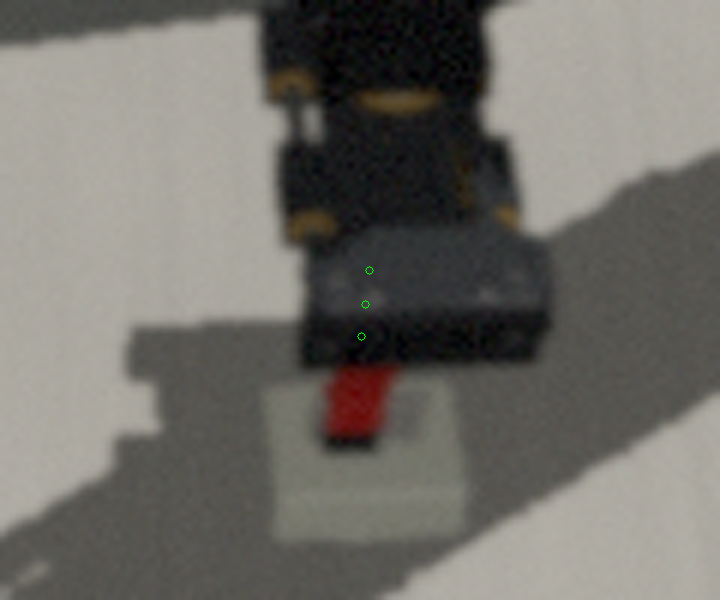

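Run:
```python
from h import *
import pickle
T,_=pickle.load(open("w4.pkl","rb"))
p=capture("side");f=cv2.imread("pics/side1.png");P=[]
for x in (0,-19,-70):
  for zz in (-12,12):
    X=T@np.array([x,0,zz,1.]);c=np.array(p["R"])@X[:3]+np.array(p["t"]);P.append((p["fx"]*c[0]/c[2]+p["cx"],p["fy"]*c[1]/c[2]+p["cy"]))
print(np.round(P,1))
x0,y0=160,160
z=cv2.resize(f[y0:y0+100,x0:x0+120],(720,600),interpolation=cv2.INTER_CUBIC)
for a,b in P: cv2.circle(z,(int((a-x0+.5)*6),int((b-y0+.5)*6)),4,(0,255,0),1)
cv2.imwrite("pics/side1z.png",z)
```

```text
[[227.1 251.3]
 [220.1 258.7]
 [226.5 244.7]
 [219.3 252. ]
 [224.6 225.9]
 [217.2 233.3]]
```

View pics/side1z.png

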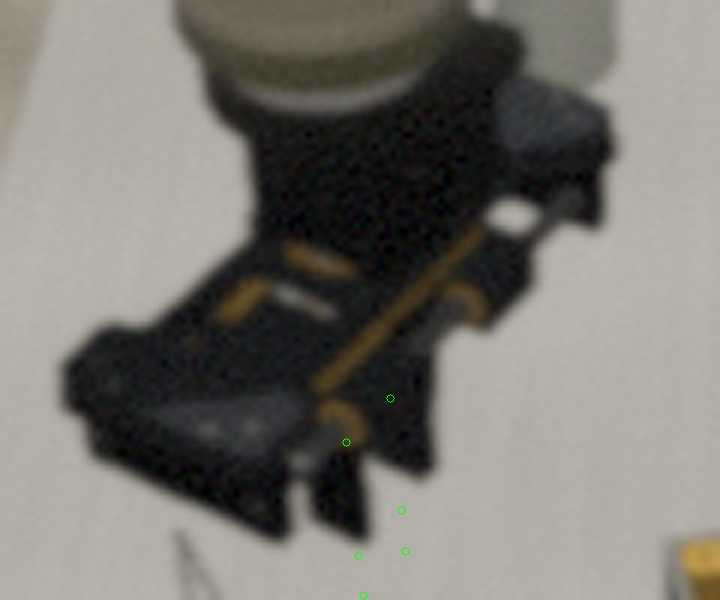

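Run:
```python
import cv2,numpy as np
for n,x0,w in(("w4",200,160),("w1",140,280)):
    f=cv2.imread(f"pics/{n}.png")[225:345,x0:x0+w].astype(float)
    f=255*(f/255)**0.45
    cv2.imwrite(f"pics/{n}b.png",cv2.resize(f.astype(np.uint8),(800,int(120*800/w)),interpolation=cv2.INTER_CUBIC))
```

```text
(no output)
```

View pics/w4b.png

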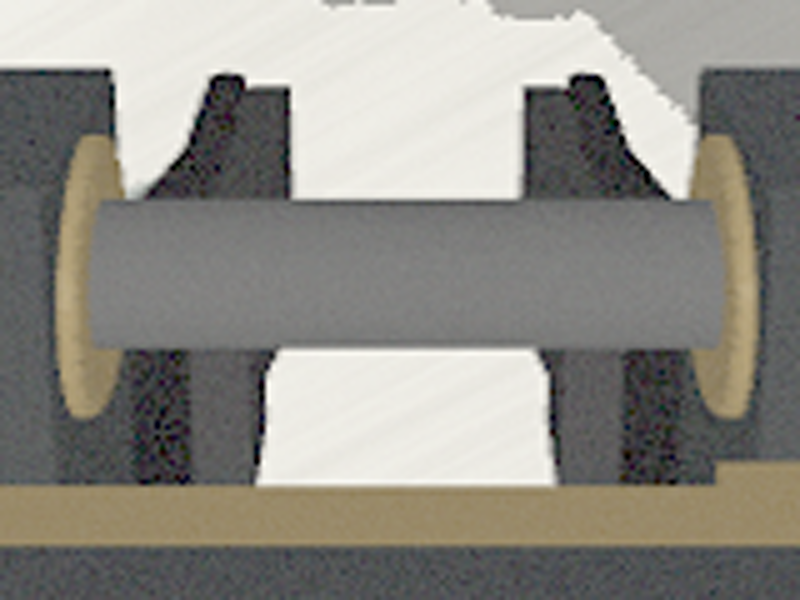

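View pics/w1b.png

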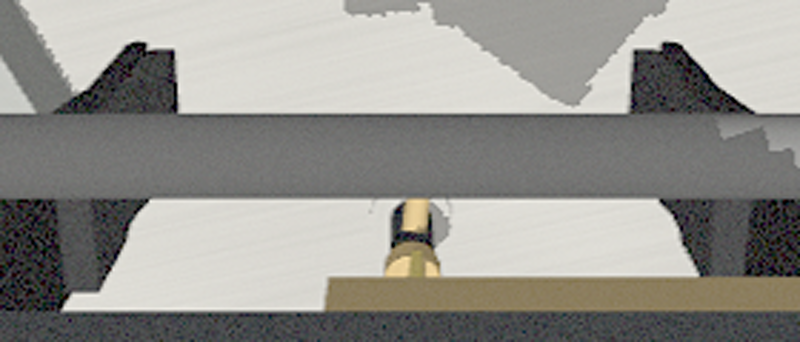

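Emit:
{"method": "servo_tool", "body": {
  "plan": [0, 0, 0, 0, 0, 0, 70, 0, 0, 0, 0, 0, 0, 70, 0, 0, 0, 0, 0, 0, 70, 0, 0, 0, 0, 0, 0, 70, 0, 0, 0, 0, 0, 0, 70, 0, 0, 0, 0, 0, 0, 70, 10, 0, 0, 0, 0, 0, 70, 22, 0, 0, 0, 0, 0, 70, 35, 0, 0, 0, 0, 0, 70, 35, 0, 0, 0, 0, 0, 70]
}}

```text
time: 11.85
position: [430.6, 264.0, 54.0]
ee_rot: [[-0.002, -0.998, -0.07], [-0.002, -0.07, 0.998], [-1.0, 0.002, -0.002]]
force: [0.4, 0.1, 0.5]
finger_gap: 0.804
```

Emit:
{"method": "servo_tool", "body": {
  "plan": [0, 0, 0, 0, 0, 0, 25, 0, 0, 0, 0, 0, 0, 25, 0, 0, 0, 0, 0, 0, 25, 0, 0, 0, 0, 0, 0, 25, 0, 0, 0, 0, 0, 0, 25, 0, 0, 0, 0, 0, 0, 25, 0, 0, 0, 0, 0, 0, 25]
}}

```text
time: 12.72
position: [432.0, 265.9, 55.9]
ee_rot: [[0.001, -0.997, -0.071], [0.002, -0.071, 0.997], [-1.0, -0.001, 0.001]]
force: [-1.9, 1.9, 11.3]
finger_gap: 0.35
```

Run:
```python
from h import *
p=capture("wrist");s=sense();print(s["finger_gap"]*87,s["position"],s["force"])
f=p["frame"][140:340,180:380];cv2.imwrite("pics/w7z.png",cv2.resize(f,(600,600),interpolation=cv2.INTER_CUBIC))
```

```text
30.266453288289533 [431.98928115 265.8855327   55.95495448] [ 0.64081283  1.53780214 11.45079616]
```

View pics/w7z.png

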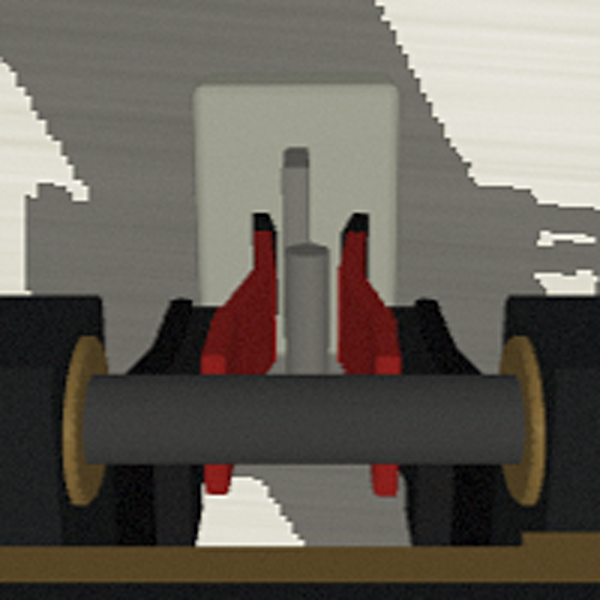

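Emit:
{"method": "servo_tool", "body": {
  "plan": [-8, 0, 0, 0, 0, 0, 25, -20, 0, 0, 0, 0, 0, 25, -45, 0, 0, 0, 0, 0, 25, -80, 0, 0, 0, 0, 0, 25, -115, -20, -6, 0.05, 0, 0, 25, -115, -55, -16, 0.15, 0, 0, 25, -115, -95, -28, 0.25, 0, 0, 25, -115, -135, -40, 0.35, 0, 0, 25, -115, -170, -50, 0.445, 0, 0, 25, -115, -193, -57, 0.445, 0, 0, 25, -115, -193, -57, 0.445, 0, 0, 25, -115, -193, -57, 0.445, 0, 0, 25]
}}

```text
time: 14.28
position: [627.8, 222.7, 171.2]
ee_rot: [[0.0, -0.931, 0.365], [0.002, 0.365, 0.931], [-1.0, 0.0, 0.002]]
force: [-0.1, -0.3, -0.6]
finger_gap: 0.347
```

Run:
```python
from h import *
np.set_printoptions(precision=4,suppress=True)
T=pose(sense());p=capture("wrist");s=sense();print(s["finger_gap"]*87,s["force"]);print(T)
import pickle;pickle.dump((T,p),open("w8.pkl","wb"))
f=p["frame"][140:340,180:380];cv2.imwrite("pics/w8z.png",cv2.resize(f,(600,600),interpolation=cv2.INTER_CUBIC))
p=capture("side");f=p["frame"][280:380,190:310];cv2.imwrite("pics/side8z.png",cv2.resize(f,(720,600),interpolation=cv2.INTER_CUBIC))
```

```text
30.00244491708957 [ 0.3619  0.1612 -0.4951]
[[  0.0005  -0.9309   0.3653 627.7973]
 [  0.0016   0.3653   0.9309 222.7195]
 [ -1.       0.0002   0.0017 171.2256]
 [  0.       0.       0.       1.    ]]
```

View pics/w8z.png

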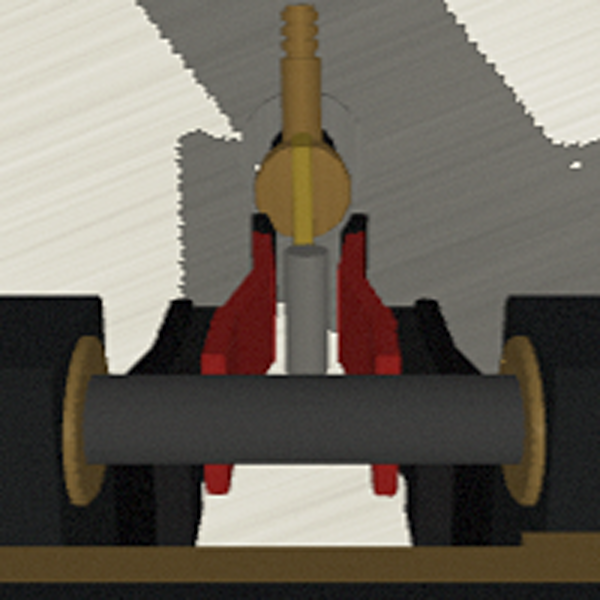

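View pics/side8z.png

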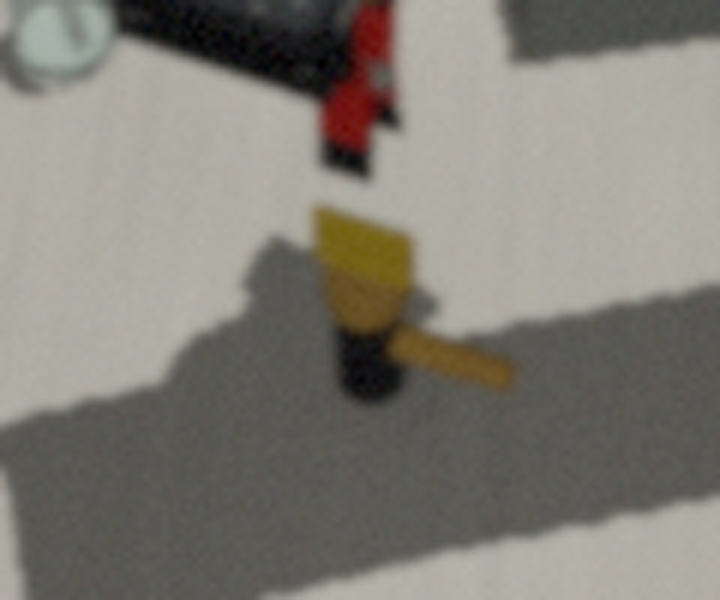

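Emit:
{"method": "servo_tool", "body": {
  "plan": [20, 3, -1, 0, 0, 0, 25, 35, 3, -1, 0, 0, 0, 25, 50, 3, -1, 0, 0, 0, 25, 60, 3, -1, 0, 0, 0, 25, 65, 3, -1, 0, 0, 0, 25, 65, 3, -1, 0, 0, 0, 25]
}}

```text
time: 15.12
position: [624.6, 223.4, 106.3]
ee_rot: [[0.001, -0.931, 0.365], [0.002, 0.365, 0.931], [-1.0, 0.0, 0.002]]
force: [0.2, 0.1, -0.9]
finger_gap: 0.346
```

Run:
```python
from h import *
np.set_printoptions(precision=4,suppress=True)
p=capture("side");s=sense();print(s["finger_gap"]*87,s["force"],s["position"])
f=p["frame"][280:380,190:310];cv2.imwrite("pics/side9z.png",cv2.resize(f,(720,600),interpolation=cv2.INTER_CUBIC))
```

```text
30.114639119816477 [-0.1086 -0.9342 -0.8606] [624.7705 223.4124 106.7066]
```

View pics/side9z.png

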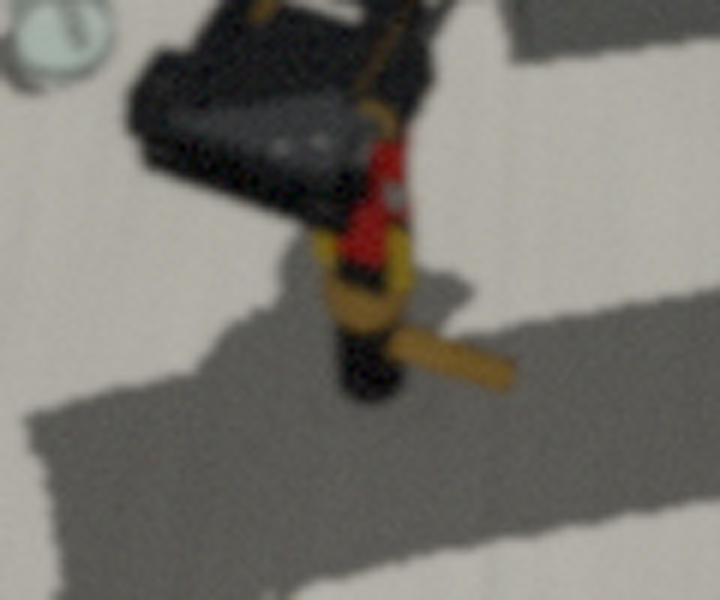

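Emit:
{"method": "servo_tool", "body": {
  "plan": [0, 0, 0, 0, 0, 0, 45, 0, 0, 0, 0, 0, 0, 75, 0, 0, 0, 0, 0, 0, 75, 0, 0, 0, 0, 0, 0, 75, 0, 0, 0, 0, 0, 0, 75, 0, 0, 0, 0, 0, 0, 75, 0, 0, 0, 0, 0, 0, 75]
}}

```text
time: 16.05
position: [624.8, 223.4, 106.8]
ee_rot: [[0.001, -0.931, 0.365], [0.002, 0.365, 0.931], [-1.0, -0.0, 0.003]]
force: [0.2, -0.4, 0.4]
finger_gap: 0.861
```

Emit:
{"method": "servo_tool", "body": {
  "plan": [-15, 0, 0, 0, 0, 0, 75, -40, 0, 0, 0, 0, 0, 75, -80, 0, 0, 0, 0, 0, 75, -130, 0, 0, 0, 0, 0, 75, -160, 0, 0, 0, 0, 0, 75, -160, 0, 0, 0, 0, 0, 75]
}}

```text
time: 16.8
position: [625.9, 223.2, 270.8]
ee_rot: [[0.007, -0.931, 0.365], [0.005, 0.365, 0.931], [-1.0, -0.004, 0.007]]
force: [-0.5, -0.3, -0.7]
finger_gap: 0.865
```

Run:
```python
from h import *
np.set_printoptions(precision=1,suppress=True)
T=pose(sense());w=capture("wrist");p=capture("side");s=sense();print(s["finger_gap"]*87,s["force"],s["position"])
cv2.imwrite("pics/w10.png",w["frame"])
import pickle;pickle.dump((T,w),open("w10.pkl","wb"))
f=p["frame"][280:380,190:310];cv2.imwrite("pics/side10z.png",cv2.resize(f,(720,600),interpolation=cv2.INTER_CUBIC))
f=w["frame"][100:260,200:360];cv2.imwrite("pics/w10z.png",cv2.resize(f,(600,600),interpolation=cv2.INTER_CUBIC))
```

```text
74.81211842097849 [ 0.2  0.4 -1.2] [624.6 223.  267.1]
```

View pics/side10z.png

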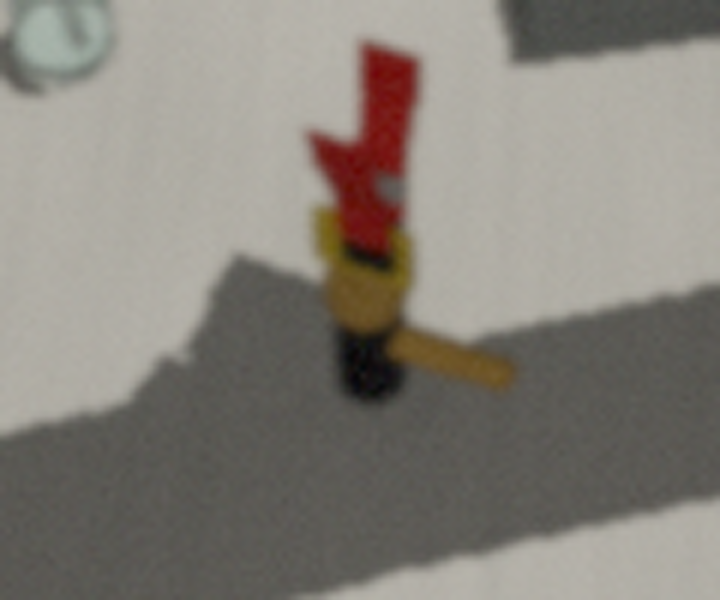

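View pics/w10z.png

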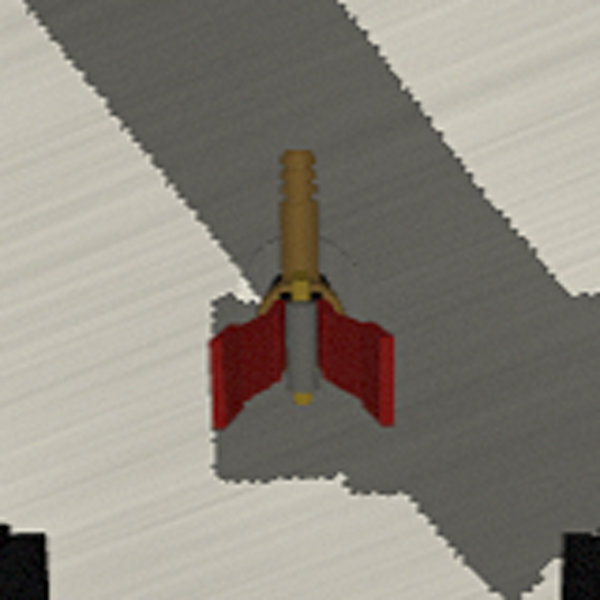

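View pics/w10.png

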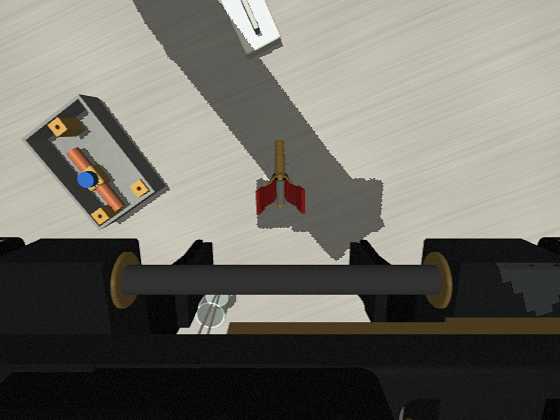

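Emit:
{"method": "servo_tool", "body": {
  "plan": [-33, -6, -50, -0.15, 0, 0, 75, -33, -12, -105, -0.3, 0, 0, 75, -33, -19, -160, -0.45, 0, 0, 75, -33, -26, -218, -0.586, 0, 0, 75, -33, -26, -218, -0.586, 0, 0, 75, -33, -26, -218, -0.586, 0, 0, 75]
}}

```text
time: 17.65
position: [568.9, 11.1, 298.8]
ee_rot: [[0.0, -0.978, -0.21], [0.003, -0.21, 0.978], [-1.0, -0.001, 0.003]]
force: [0.2, 1.3, -0.6]
finger_gap: 0.86
```

Run:
```python
from h import *
np.set_printoptions(precision=1,suppress=True)
s=sense();T=pose(s);w=capture("wrist")
cv2.imwrite("pics/w11.png",w["frame"]);print(T,s["joints"])
import pickle;pickle.dump((T,w),open("w11.pkl","wb"))
for d in landmark_of(w,"box_hole0")[:4]: print(np.array(d["centre"]),d["conf"],atz(w,d["centre"],45,T))
```

```text
[[  0.   -1.   -0.2 568.9]
 [  0.   -0.2   1.   11.1]
 [ -1.   -0.    0.  298.8]
 [  0.    0.    0.    1. ]] [-0.5  0.2  0.5  1.4 -0.1  1.5  1.7]
[278.2  97.9] 0.92 [461.6 -15.2  45. ]
[299.7 180.3] 0.67 [564.7  38.5  45. ]
[256.5 182. ] 0.56 [580.2 -21.9  45. ]
```

View pics/w11.png

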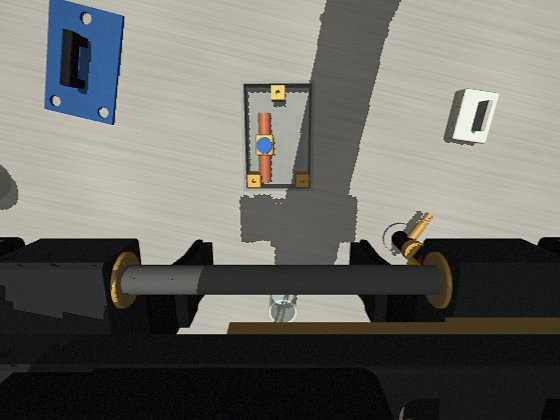

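Run:
```python
import cv2,numpy as np
f=cv2.imread("pics/w11.png")
a=[cv2.resize(f[v-20:v+20,u-20:u+20],(400,400),interpolation=cv2.INTER_CUBIC) for u,v in ((278,92),(254,181))]
cv2.imwrite("pics/w11a.png",np.hstack(a))
g=cv2.resize(f[161:201,282:322],(400,400),interpolation=cv2.INTER_CUBIC).astype(float);g=(255*(g/255)**.5).astype(np.uint8)
cv2.imwrite("pics/w11b.png",g)
cv2.imwrite("pics/w11c.png",cv2.resize(f[0:130,35:135],(461,600),interpolation=cv2.INTER_CUBIC))
```

```text
(no output)
```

View pics/w11a.png

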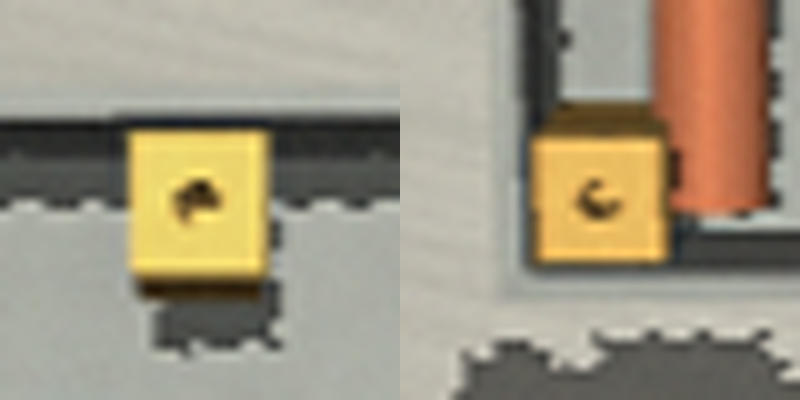

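View pics/w11b.png

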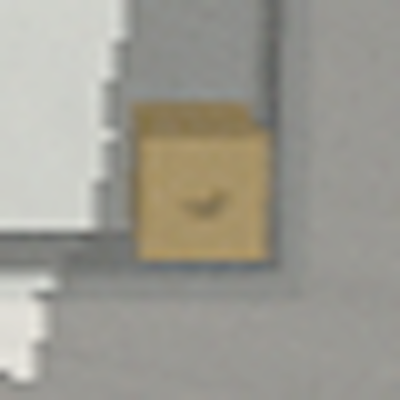

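View pics/w11c.png

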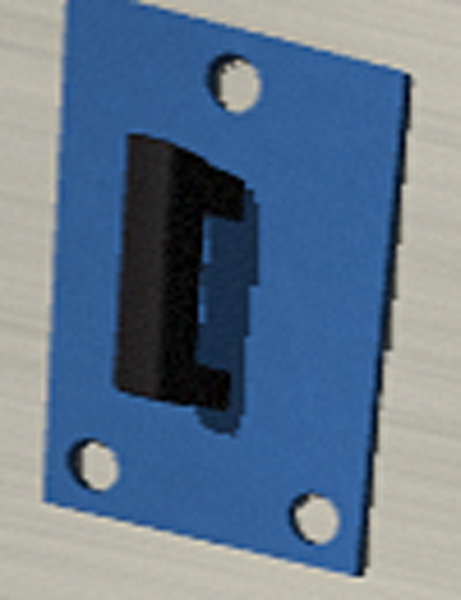

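```bash
cat >> h.py <<'E'
def fit(P,Q):
    # 2D rigid fit local P->world Q
    P=np.array(P,float);Q=np.array(Q)[:,:2];pc=P.mean(0);qc=Q.mean(0)
    a=P-pc;b=Q-qc;th=np.arctan2((a[:,0]*b[:,1]-a[:,1]*b[:,0]).sum(),(a*b).sum())
    R=np.array([[np.cos(th),-np.sin(th)],[np.sin(th),np.cos(th)]])
    t=qc-R@pc; return t,np.degrees(th),(Q-(P@R.T+t))
L=[(60,35),(60,-35),(-60,0)]
E
python3 - <<'E'
from h import *
import pickle
np.set_printoptions(precision=2,suppress=True)
T,p=pickle.load(open("w11.pkl","rb"))
print(fit(L,[atz(p,q,45,T) for q in [(301.9,180.4),(253.5,180.5),(277.5,91.8)]]))
print(fit(L,[atz(p,q,5,T) for q in [(102.9,112.2),(55.2,100.7),(85.6,17.8)]]))
T,p=pickle.load(open("w4.pkl","rb"))
print(fit(L,[atz(p,q,45,T) for q in [(137,168),(102,203),(46,115)]]))
E
```

```text
(array([512.9 ,  -5.07]), np.float64(12.171262023756865), array([[ 0.01, -0.14],
       [ 0.06,  0.12],
       [-0.07,  0.02]]))
(array([ 471.66, -300.26]), np.float64(-1.152420802726887), array([[ 0.06, -0.11],
       [-0.02,  0.14],
       [-0.04, -0.03]]))
(array([514.5 ,  -4.61]), np.float64(12.078025782537713), array([[ 0.2 ,  0.17],
       [ 0.08, -0.06],
       [-0.28, -0.11]]))
```

Emit:
{"method": "servo_tool", "body": {
  "plan": [10, 20, -55, 0.06, 0, 0, 75, 25, 42, -110, 0.12, 0, 0, 75, 40, 65, -170, 0.18, 0, 0, 75, 55, 90, -230, 0.232, 0, 0, 75, 60, 113, -293, 0.232, 0, 0, 75, 60, 113, -293, 0.232, 0, 0, 75, 60, 113, -293, 0.232, 0, 0, 75]
}}

```text
time: 18.62
position: [521.3, -297.7, 237.3]
ee_rot: [[-0.001, -1.0, 0.018], [0.003, 0.018, 1.0], [-1.0, 0.001, 0.003]]
force: [0.8, 0.6, -0.2]
finger_gap: 0.863
```

Run:
```python
from h import *
np.set_printoptions(precision=3,suppress=True)
s=sense();T=pose(s);w=capture("wrist")
cv2.imwrite("pics/w12.png",w["frame"]);print(T,s["joints"])
import pickle;pickle.dump((T,w),open("w12.pkl","wb"))
for d in landmark_of(w,"cover_hole0")[:4]: print(np.array(d["centre"]),d["conf"],atz(w,d["centre"],0,T))
```

```text
[[  -0.001   -1.       0.018  521.339]
 [   0.003    0.018    1.    -297.654]
 [  -1.       0.001    0.003  237.264]
 [   0.       0.       0.       1.   ]] [-0.093  0.291  0.676  1.481 -0.184  1.435  2.141]
[275.7  97.5] 0.78 [ 411.415 -301.786    0.   ]
[300.1 187.7] 0.77 [ 530.937 -270.307    0.   ]
[490.5 230.1] 0.66 [598.102   5.23    0.   ]
[249.8 188.5] 0.57 [ 530.787 -340.59     0.   ]
```

View pics/w12.png

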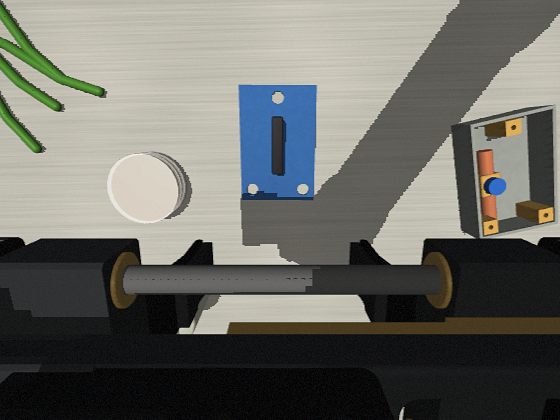

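Run:
```python
import cv2,numpy as np
f=cv2.imread("pics/w12.png")
a=[cv2.resize(f[v-20:v+20,u-20:u+20],(400,400),interpolation=cv2.INTER_CUBIC) for u,v in ((278,98),(253,189))]
cv2.imwrite("pics/w12a.png",np.hstack(a))
a=[cv2.resize(f[v-20:v+20,u-20:u+20],(400,400),interpolation=cv2.INTER_CUBIC) for u,v in ((303,189),)]+[cv2.resize(f[105:185,238:318],(400,400),interpolation=cv2.INTER_CUBIC)]
cv2.imwrite("pics/w12b.png",np.hstack(a))
```

```text
(no output)
```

View pics/w12a.png

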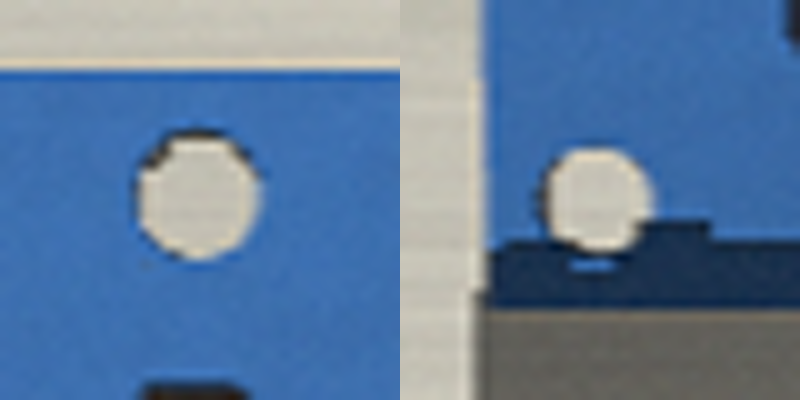

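View pics/w12b.png

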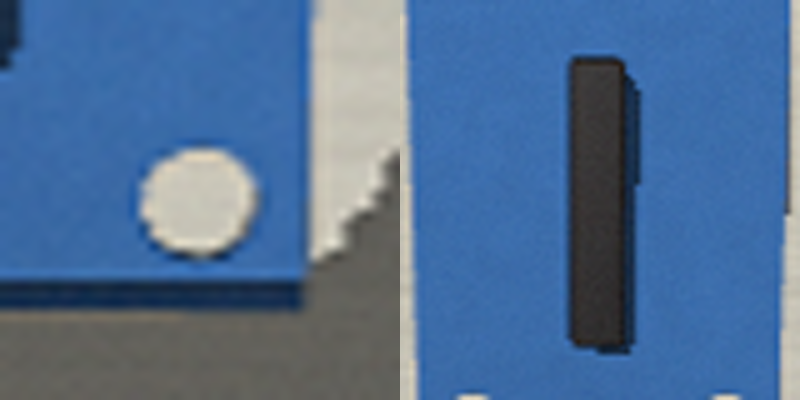

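Run:
```python
from h import *
import pickle
np.set_printoptions(precision=2,suppress=True)
T,p=pickle.load(open("w12.pkl","rb"))
print(fit(L,[atz(p,q,5,T) for q in [(302.35,188.7),(252.3,188.7),(277.4,97.2)]]))
f=lambda q:atz(p,(238+(q[0]-400+.5)/5-.5,105+(q[1]+.5)/5-.5),41,T)
print(f((598,60)),f((598,345)))
print(sense()["position"],np.degrees(np.arctan2(T[1,2],T[0,2])))
```

```text
(array([ 471.12, -300.82]), np.float64(-1.185674813594653), array([[-0.32, -0.44],
       [-0.13,  0.4 ],
       [ 0.45,  0.04]]))
[ 437.08 -300.     41.  ] [ 505.36 -301.42   41.  ]
[ 522.24 -295.79  237.68] 88.96134371585809
```

Emit:
{"method": "servo_tool", "body": {
  "plan": [40, 20, -2, 0, 0, 0, 75, 90, 40, -5, 0, 0, 0, 75, 140, 51, -6.5, 0, 0, 0, 75, 180, 51, -6.5, 0, 0, 0, 75, 197, 51, -6.5, 0, 0, 0, 70, 197, 51, -6.5, 0, 0, 0, 65, 197, 51, -6.5, 0, 0, 0, 60]
}}

```text
time: 19.6
position: [472.5, -301.1, 42.3]
ee_rot: [[0.002, -1.0, 0.014], [0.002, 0.014, 1.0], [-1.0, -0.002, 0.002]]
force: [-0.3, -0.2, 0.6]
finger_gap: 0.727
```

Run:
```python
from h import *
np.set_printoptions(precision=4,suppress=True)
s=sense();T=pose(s);w=capture("wrist")
print(T,s["joints"],sense()["position"])
f=w["frame"][100:340,140:420];cv2.imwrite("pics/w13.png",cv2.resize(f,(700,600)))
```

```text
[[   0.0023   -0.9999    0.0142  472.5084]
 [   0.0024    0.0142    0.9999 -301.1193]
 [  -1.       -0.0023    0.0024   42.2573]
 [   0.        0.        0.        1.    ]] [-0.0476  0.3647  0.6409  1.8293 -0.2554  1.0293  2.2512] [ 472.4271 -301.2264   42.2439]
```

View pics/w13.png

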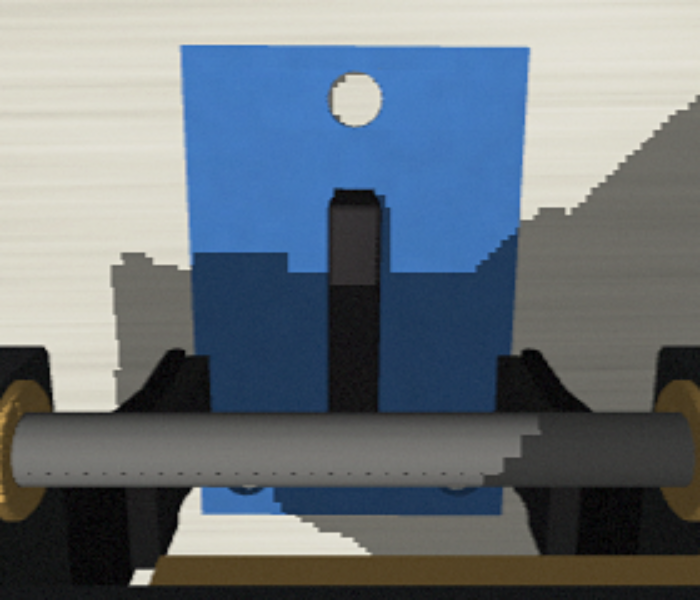

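Emit:
{"method": "servo_tool", "body": {
  "plan": [25, 1, 0, 0, 0, 0, 60, 45, 1, 0, 0, 0, 0, 60, 57, 1, 0, 0, 0, 0, 60, 61, 1, 0, 0, 0, 0, 60, 61, 1, 0, 0, 0, 0, 60, 61, 1, 0, 0, 0, 0, 40, 61, 1, 0, 0, 0, 0, 20, 61, 1, 0, 0, 0, 0, 8, 61, 1, 0, 0, 0, 0, 8, 61, 1, 0, 0, 0, 0, 8, 61, 1, 0, 0, 0, 0, 8, 61, 1, 0, 0, 0, 0, 8]
}}

```text
time: 21.15
position: [471.6, -301.0, -18.7]
ee_rot: [[0.003, -1.0, 0.014], [0.002, 0.014, 1.0], [-1.0, -0.002, 0.002]]
force: [-0.6, -0.3, 0.7]
finger_gap: 0.158
```

Run:
```python
from h import *
np.set_printoptions(precision=4,suppress=True)
s=sense();T=pose(s);w=capture("wrist")
print(T,s["force"],sense()["finger_gap"]*87)
f=w["frame"][100:340,140:420];cv2.imwrite("pics/w14.png",cv2.resize(f,(700,600)))
```

```text
[[   0.0025   -0.9999    0.0144  471.6406]
 [   0.0024    0.0144    0.9999 -301.0368]
 [  -1.       -0.0025    0.0025  -18.7107]
 [   0.        0.        0.        1.    ]] [-0.6189 -0.3092  0.6642] 13.69532272601105
```

View pics/w14.png

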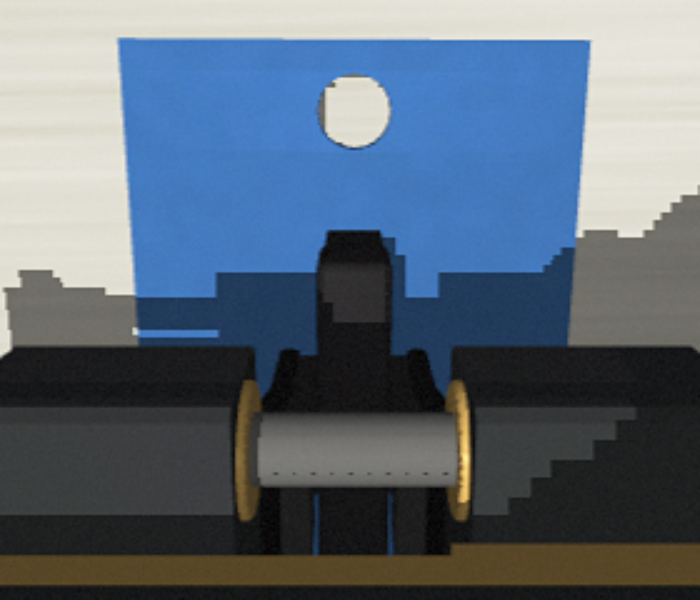

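Emit:
{"method": "servo_tool", "body": {
  "plan": [-8, 0, 0, 0, 0, 0, 8, -25, 0, 0, 0, 0, 0, 8, -55, 0, 0, 0, 0, 0, 8, -90, 0, 10, 0, 0, 0, 8, -115, -4, 35, 0, 0, 0, 8, -119, -10, 75, -0.04, 0, 0, 8, -119, -16, 120, -0.09, 0, 0, 8, -119, -22, 165, -0.14, 0, 0, 8, -119, -28, 210, -0.18, 0, 0, 8, -119, -34, 255, -0.21, 0, 0, 8, -119, -37, 285, -0.2265, 0, 0, 8, -119, -37.5, 296.5, -0.2265, 0, 0, 8]
}}

```text
time: 22.7
position: [513.4, -3.8, 102.0]
ee_rot: [[0.003, -0.977, -0.212], [0.003, -0.212, 0.977], [-1.0, -0.004, 0.002]]
force: [-0.5, -0.3, -1.8]
finger_gap: 0.157
```

Emit:
{"method": "servo_tool", "body": {
  "plan": [0, 0, 0, 0, 0, 0, 8, 0, 0, 0, 0, 0, 0, 8]
}}

```text
time: 22.95
position: [513.4, -5.4, 102.4]
ee_rot: [[0.004, -0.978, -0.211], [0.002, -0.211, 0.978], [-1.0, -0.004, 0.002]]
force: [-0.4, -0.2, -1.6]
finger_gap: 0.151
```

Run:
```python
from h import *
np.set_printoptions(precision=4,suppress=True)
s=sense();T=pose(s);w=capture("wrist");print(T,s["force"],s["finger_gap"]*87,np.degrees(np.arctan2(T[1,2],T[0,2])))
cv2.imwrite("pics/w15.png",w["frame"])
import pickle;pickle.dump((T,w),open("w15.pkl","wb"))
for n in("side","top"):
    p=capture(n);pickle.dump(p,open(n+"15.pkl","wb"));f=p["frame"]
    f=f[210:310,240:360] if n=="side" else f[190:290,180:300]
    cv2.imwrite(f"pics/{n}15.png",cv2.resize(f,(720,600),interpolation=cv2.INTER_CUBIC))
```

```text
[[  0.0039  -0.9776  -0.2105 513.4075]
 [  0.0024  -0.2105   0.9776  -5.3615]
 [ -1.      -0.0043   0.0016 102.3906]
 [  0.       0.       0.       1.    ]] [-0.3853 -0.1788 -1.5815] 13.161759636569844 102.15410631290237
```

View pics/w15.png

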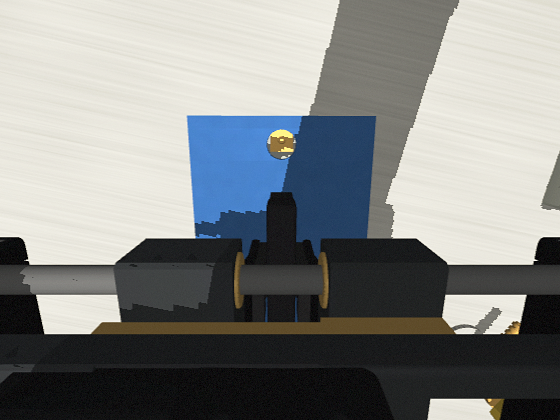

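View pics/side15.png

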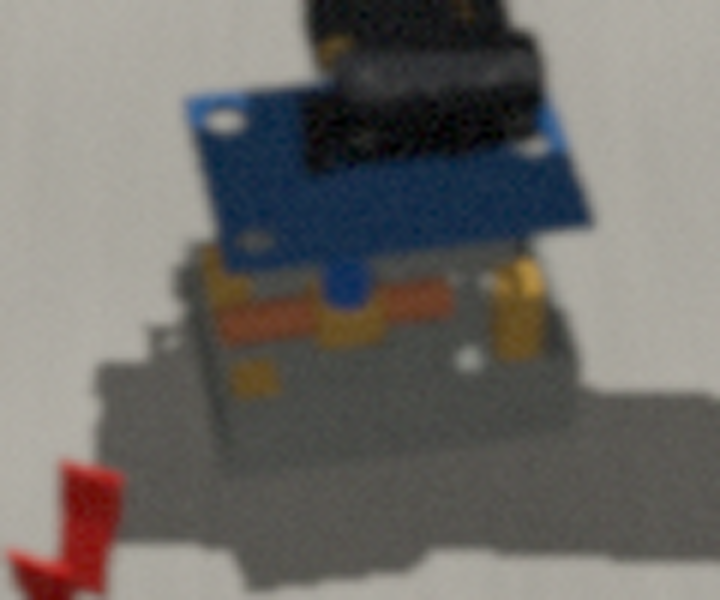

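View pics/top15.png

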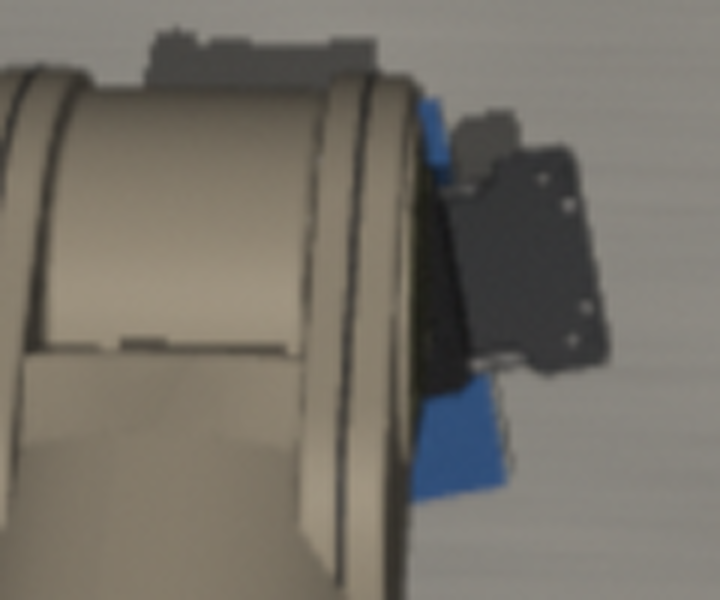

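Emit:
{"method": "servo_tool", "body": {
  "plan": [12, 0.3, 0.2, 0, 0, 0, 8, 26, 0.3, 0.2, 0, 0, 0, 8, 40, 0.3, 0.2, 0, 0, 0, 8, 52, 0.3, 0.2, 0, 0, 0, 8, 59, 0.3, 0.2, 0, 0, 0, 8, 61, 0.3, 0.2, 0, 0, 0, 8, 61, 0.3, 0.2, 0, 0, 0, 8, 61, 0.3, 0.2, 0, 0, 0, 8]
}}

```text
time: 24.1
position: [513.6, -4.7, 41.5]
ee_rot: [[0.004, -0.978, -0.211], [0.003, -0.211, 0.978], [-1.0, -0.005, 0.002]]
force: [0.2, -0.9, -2.2]
finger_gap: 0.158
```

Run:
```python
from h import *
np.set_printoptions(precision=4,suppress=True)
s=sense();T=pose(s);w=capture("wrist");print(T,s["force"],s["finger_gap"]*87,np.degrees(np.arctan2(T[1,2],T[0,2])),s["dq"])
import pickle;pickle.dump((T,w),open("w16.pkl","wb"))
f=w["frame"];a=cv2.resize(f[100:260,200:360],(600,600),interpolation=cv2.INTER_CUBIC)
cv2.imwrite("pics/w16.png",a);cv2.imwrite("pics/w16f.png",f)
p=capture("side");pickle.dump(p,open("side16.pkl","wb"));f=p["frame"][230:350,230:360]
cv2.imwrite("pics/side16.png",cv2.resize(f,(650,600),interpolation=cv2.INTER_CUBIC))
```

```text
[[  0.0043  -0.9775  -0.2107 513.5501]
 [  0.0027  -0.2107   0.9775  -4.6929]
 [ -1.      -0.0048   0.0018  41.5417]
 [  0.       0.       0.       1.    ]] [ 0.2009 -0.8898 -2.1973] 13.782330230016013 102.1657833775536 [ 0.0009  0.0009  0.0007  0.0012 -0.     -0.0019 -0.0002]
```

View pics/w16.png

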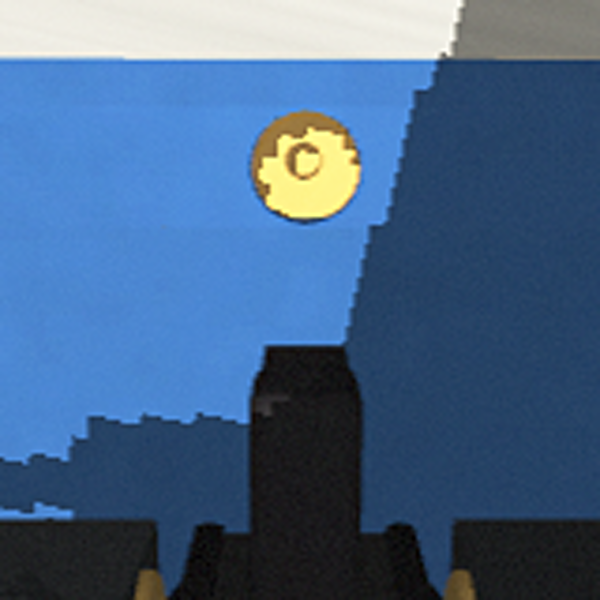

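View pics/side16.png

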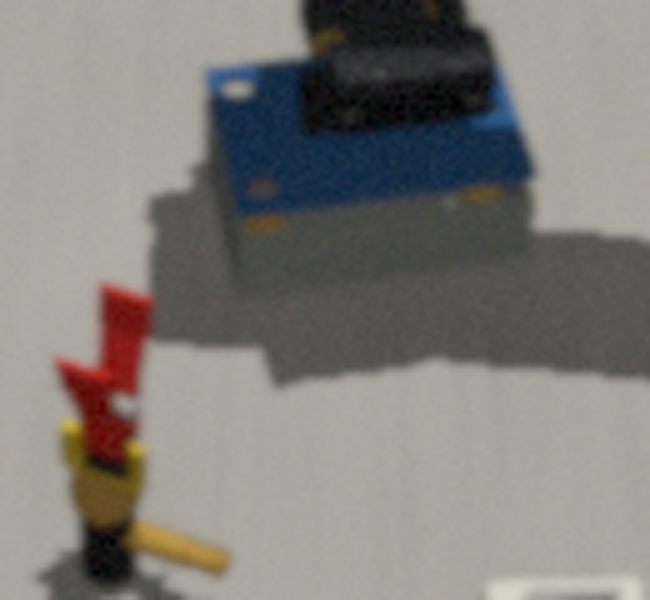

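Run:
```python
from h import *
import pickle
np.set_printoptions(precision=2,suppress=True)
T,p=pickle.load(open("w16.pkl","rb"))
f=lambda q,z:atz(p,(200+(q[0]+.5)/3.75-.5,100+(q[1]+.5)/3.75-.5),z,T)
print("thread2",f((304,161),45),"cover2",f((306,166),65))
R=T[:3,:3];c=R[:2,1]*-1
for n,t,y in (("cover",T[:2,3],12.17),("box",np.array([513.2,-5.0]),12.15)):
    a=np.radians(y);r=np.array([[np.cos(a),-np.sin(a)],[np.sin(a),np.cos(a)]]);print(n,[r@l+t for l in np.array(L,float)])
s=pickle.load(open("side16.pkl","rb"))
g=lambda q,z:atz(s,(230+(q[0]+.5)/5-.5,230+(q[1]+.5)/5-.5),z)
for q in [(262,186),(237,90)]: print("side cover hole top z65",g(q,65))
```

```text
thread2 [454.47 -17.71  45.  ] cover2 [454.35 -17.47  65.  ]
cover [array([564.82,  42.17]), array([579.58, -26.26]), array([454.9 , -17.34])]
box [array([564.49,  41.84]), array([579.22, -26.59]), array([454.54, -17.63])]
side cover hole top z65 [565.01  43.08  65.  ]
side cover hole top z65 [579.5  -22.46  65.  ]
```

Run:
```python
from h import *
print(sense()["position"],sense()["dq"].round(4));print(sign_off())
```

```text
[513.45740948  -4.69308389  41.46514906] [0.0021 0.001  0.001  0.0026 0.0008 0.0015 0.0011]
the job is handed in; nothing more can be done
None
```

The red clip is on the tap's wing handle and released. The cover was held level and still over the box when I handed the job in at about 24 s; the hand-in reports no verdict.

**Clip:** The side and wrist pictures after release, and the last side picture, show it upright astride the wing. I put the tips at about 80 mm from the grip geometry, with jaws closed on the blade.

**Cover:** By arithmetic from the grip height, the underside is about 60 mm above the bench, 15 mm above the rim. Hole 2 measured within about 0.3 mm of its threaded hole in the wrist picture. From the tool pose, holes 0 and 1 come out within about 0.5 mm, with box and cover yaw agreeing to about 0.1°.

**Disagreements:**
- The real fingertips end about 35 mm short of the stated TCP in both the wrist and side pictures. My first two grasps closed above the clip without touching it; with the offset corrected, both the clip and the cover were gripped.
- In the side picture hole 1 came out about 4 mm off in y. That hole showed only partly and the picture is coarse, so I trusted the wrist measurement.

**Bystanders:** I kept the gripper path clear of the dishes, wash bottle and forceps pot, and saw no sign of contact. I did not measure their positions again at the end.

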